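# Chock the spool row and level the board

## Task

Three thread spools lie in a row on the levelling board, ready for varnishing. First set the wooden chock down flat on the board, square and snug against the open end of the row so the spools cannot roll apart, and let go of it; then turn the red and blue foot knobs until the board sits level, the white balls of both ball levels between their black lines. Keep the row lying on the board against its fence, and leave the oil bottle, the vase and the tin standing where they are.

Things in the scene. Friction and masses are not known exactly. Their poses are not given: they have to be found in the camera images.
- board_mid (a point): Plywood levelling board 100 x 203 x 8 mm, some 46 mm above the table on a pivot and two screws; its stand is fixed. Point: middle of its top face; z normal to the face (vertical when level), y along the row toward the fence, x across. Starts with the fence end low by 0.022 to 0.048 rad and leaning along x up to 0.05 rad either way. Level within 0.015 rad will do.
- fence_mid (a point): Middle of the foot of the fence's inner face, 88 mm from board_mid along +y; the row leans on it. The fence is a wooden strip 26 mm high, 84 mm long in x, 10 mm thick, fixed to the board. Axes as board_mid.
- pivot (a point): Ball pivot under the board, about which alone it tilts, at x 0, y +70 mm, 8 mm under the top face (board_mid frame). Knob A's screw is 222 mm from it along -y, knob B's 100 mm along -x.
- level_long (a point): Top of the green ball level for tilt along y: 48 mm long, 12 mm wide, 5 mm high, at x 0, y -109 mm in the board_mid frame. Its white ball, 8 mm wide, rolls to the LOW side, 0.2 mm per 0.001 rad (it takes about a second to settle); it is wholly between the two black lines when this tilt is within 0.010 rad.
- level_cross (a point): Top of the same kind of green ball level for tilt along x, lying along x at x 0, y -75 mm in the board_mid frame.
- chock_place (a point): Point on the board's top face, axes as board_mid, at x 0, y -40.4 mm: where the middle of the chock's underside lies, long side along x, when it just touches the pushed-up row. Up to 9 mm farther from the fence, and 15 mm off in x, still counts as snug.
- knob_a_grip (a point): Red foot knob A: upright bar 38 (point x) x 12 (y) x 24 mm high on a disc 28 mm wide. Point: on its vertical axis, 2 mm under the bar's top; disc top 20 mm below it. Never shifts, 91 mm above the table. Clockwise from above raises the board at its screw 3.8 mm per rad: tilt along y changes 0.0171 rad per rad. Needs 0.12 N m, stays where left; pinch the 12 mm, regrasp after 1.5 rad.
- knob_b_grip (a point): Blue foot knob B, same shape, stiffness and 3.8 mm per rad, also 91 mm up; it leans with the board's tilt along y but does not rise: clockwise from above raises the -x side of the board, tilt along x changes 0.038 rad per rad. Both knobs can turn 4 rad either way from the level setting.
- chock: Wooden chock: bar 56 (x) x 30 (y) x 14 mm high with a square finger grip 16 x 16 mm on top, from 14 to 37 mm above the underside. Origin: centre of the underside; z up; a half turn makes no difference. Loose on the table, left of the stand, 60 g.
- orange_spool: Wooden spool of orange thread, 42 mm in diameter across the flanges (its rolling surface), lying in the row on the board with its axis along the board's x; loose, 35 g, rolls freely. 58 mm long, next to the fence. Origin on its curved side, 21 mm from its axis; its axis is its own y.
- orange_centre (a point): Centre of the orange spool.
- green_spool: Wooden spool of green thread, 36 mm in diameter across the flanges (its rolling surface), lying in the row on the board with its axis along the board's x; loose, 35 g, rolls freely. 50 mm long, second or third from the fence. Origin in the middle of one flange's end face; its axis is its own z.
- green_centre (a point): Centre of the green spool.
- cream_spool: Wooden spool of cream thread, 36 mm in diameter across the flanges (its rolling surface), lying in the row on the board with its axis along the board's x; loose, 35 g, rolls freely. 50 mm long, third or second from the fence. Origin in the middle of one flange's end face; its axis is its own z.
- cream_centre (a point): Centre of the cream spool.
- oil_bottle: Small brown bottle with black dropper top, 33 mm in diameter, 102 mm tall, standing near red knob A; bystander. Origin: centre of its underside.
- twig_vase: Slim pale pink glass vase with a green twig, 48 mm wide, 210 mm tall, standing behind the board; bystander, tips easily. Origin: centre of its underside.
- tin: Plain grey tin, 70 mm in diameter, 90 mm tall, standing behind the board; bystander. Origin: centre of its underside.
Mind the look-alikes: they are no part of the job. Leave any turquoise look-alike of the cream_spool alone.

How it is judged:
On the way, in this order (a step that is already met when the one before it is completed fails the run):
1. the chock lies flat and snug at the open end of the row, let go, with the row intact (y of chock in the frame of board_mid between -0.0494 and -0.03 m and x of chock in the frame of board_mid between -0.015 and 0.015 m and z of chock in the frame of board_mid between -0.004 and 0.004 m and angle between the x axis of chock and the x axis of board_mid, either way round below 0.15 rad and angle between the z axis of chock and the z axis of board_mid, either way round below 0.06 rad and z of orange_centre in the frame of board_mid between 0.016 and 0.026 m and x of orange_centre in the frame of board_mid between -0.02 and 0.02 m and angle between the y axis of orange_spool and the x axis of board_mid, either way round below 0.25 rad and z of green_centre in the frame of board_mid between 0.013 and 0.023 m and x of green_centre in the frame of board_mid between -0.02 and 0.02 m and angle between the z axis of each of green_spool, cream_spool and the x axis of board_mid, either way round below 0.25 rad and z of cream_centre in the frame of board_mid between 0.013 and 0.023 m and x of cream_centre in the frame of board_mid between -0.02 and 0.02 m and contact force between chock and the fingers below 0.1 N), for 0.2 s.
2. the board is level with the chock and row still in place (y of chock in the frame of board_mid between -0.0494 and -0.03 m and x of chock in the frame of board_mid between -0.015 and 0.015 m and z of chock in the frame of board_mid between -0.004 and 0.004 m and angle between the x axis of chock and the x axis of board_mid, either way round below 0.15 rad and angle between the z axis of chock and the z axis of board_mid, either way round below 0.06 rad and z of orange_centre in the frame of board_mid between 0.016 and 0.026 m and x of orange_centre in the frame of board_mid between -0.02 and 0.02 m and angle between the y axis of orange_spool and the x axis of board_mid, either way round below 0.25 rad and z of green_centre in the frame of board_mid between 0.013 and 0.023 m and x of green_centre in the frame of board_mid between -0.02 and 0.02 m and angle between the z axis of each of green_spool, cream_spool and the x axis of board_mid, either way round below 0.25 rad and z of cream_centre in the frame of board_mid between 0.013 and 0.023 m and x of cream_centre in the frame of board_mid between -0.02 and 0.02 m and angle between board_mid's own z axis and vertical below 0.015 rad), for 0.2 s.
At the end, for the whole second after the job is handed in: Board level within 0.015 rad; chock flat on it, released, at most 9 mm short of touching the pushed-up row, within 15 mm of its middle line and 0.15 rad square; all three spools lie in the row on the board (20 mm, 0.25 rad); all at rest (all of step 2 and linear speed of each of chock, orange_spool, green_spool, cream_spool below 0.01 m/s and contact force between chock and the fingers below 0.1 N).
It fails at once if the oil bottle is pushed more than 25 mm or tipped (distance of oil_bottle from where it was at the start of the episode above 0.025 m or angle between oil_bottle's own z axis and vertical above 0.3 rad).
It fails at once if the vase is pushed more than 25 mm or tipped (distance of twig_vase from where it was at the start of the episode above 0.025 m or angle between twig_vase's own z axis and vertical above 0.3 rad).
It fails at once if the grey tin is pushed more than 25 mm or tipped (distance of tin from where it was at the start of the episode above 0.025 m or angle between tin's own z axis and vertical above 0.3 rad).
It fails at once if a spool falls off the board (z of any of orange_centre, green_centre, cream_centre in the frame of board_mid below 0 m).
It also fails if it takes over 64 s, if anything falls off the work surface, if the arm or the gripper's body presses on something with over 40 N, if the wrist force passes 120 N, or if a joint passes its speed limit or range.

## Robot

A 6-joint arm with a two-finger parallel gripper is mounted at the origin on a cart in front of the work surface, level with it; the furniture and walls round the work are solid. World frame = base frame: x ahead of the robot, y to its left, z up, the work surface at z = 0. Lengths are in m, angles in rad, forces in N, time in s.
With the tool pointing down it reaches from about 0.3 to 0.875 m from the base axis. Payload 6.4 kg.
Tool frame: the origin (TCP) lies at the very end of the fingers, on their centre line; the grasp point (between the pads) lies 19 mm behind it; z points along the fingers, y is the line along which they close (so a half turn about z gives the same grasp; the last joint's range is limited). The gripper opens to 85 mm and grips with 20 to 120 N. Pads are 22 mm wide; open, the fingers measure 114 mm over their backs; the gripper's body (76 mm by 85 mm) begins 54 mm behind the grasp point. The pads swing forward as they close: fully open they stand 13 mm farther back than shut.
Start: joints at [-1.555, 0.181, 1.607, -0, 1.354, -0.206], TCP at [0.127, -0.561, 0.21] pointing down, gripper open.
Joint ranges: [-2.99, 2.99], [-0.89, 2.07], [0.3, 2.58], [-1.14, 4.28], [0, 2.63], [-3.12, 3.12]. Speed limits (rad/s): [2.57, 2.57, 3.01, 3.14, 3.14, 3.14].

## Interface

Orientations are given as a unit quaternion [w, x, y, z].
In Python, from bench import ctrl gives the robot as it stands.
- The arm moves only by the tool jog_arm, never from a script. Its argument "series" is a list that holds one entry, the list of rows, each a list of 7 numbers: the shift along the tool's x, y, z in mm, then the turn, a rotation vector about the tool's x, y, z in rad, then the finger opening in mm, from 0 to 85.4. In form: [[[tx, ty, tz, rx, ry, rz, gripper], ...]]. A call has exactly 10 rows; each row shifts and turns the commanded pose from where the row before left it, along the tool's axes as they then stand; what a row does not reach is not made up. A row lasts 1/10 s, in which the tool goes at most 50 mm and 8.59 degrees, less where a joint would pass 70% of its speed; a pose out of reach is approached as far as the arm can. A call with a gripper value outside its range is refused whole. The fingers move at their own pace and stop on an object; the grip force is fixed at half the most. Time passes only in rows, so rows that do not move let the fingers close, or fill a call up. It gives the time, the measured TCP pose, the force, the opening and the grip force at its end, in the units of the state.
- ctrl.get_obs(): the state, without advancing time (a new reading comes with each control period).
- ctrl.camera(name): name is "side" or "top"; returns a dict with "frame" (420x560x3 uint8, blue, green, red), "z_map" (420x560 float32, m along the optical axis (not along the pixel's ray), 0 where there is no reading), "fx", "fy", "cx", "cy" (pixels), "k1" (the pictures are not rectified: a ray, as slopes to the right and down, at radius r is drawn at 1 + k1 r^2 times it, then the intrinsics apply), "xyz" and "rotation" of the camera in the world. Camera axes: x right, y down, z forward; pixel columns grow to the right and rows downward; lengths in m; the calibration is good to about 2 mm. A picture is of the moment at which its call begins.
- ctrl.hand_in(): hands the job in; it is judged then, once.
The state is a dict: "time_s": time; "q": joint angles; "dq": joint speeds; "joint_efforts": joint torques, N m; "eef_pos": TCP position; "eef_rot": TCP orientation; "wrist_force": force on the tool from outside, world axes, zero at the start; "torque": the same for the moment, N m; "opening": opening from 0.0 (shut) to 1.0 (fully open); "grasp_force": force on a finger pad.
Only numpy, scipy, OpenCV 4.12 (cv2) and the standard library are available. Lean on these libraries where they do the work, as an engineer would, in place of code of your own. Each camera call takes 0.05 s, during which the arm holds its last target. There are 200 camera calls.

## Working session

There is one attempt and no reset: what is moved stays moved. The work goes in short steps, Python scripts to look and compute and a tool call to move; the robot and the scene stay as the last step left them, time stands still between calls to the robot, and variables do not carry over. Pictures are saved under pics/ and viewed, at most 10 in all, crops included, and the job is handed in when it is done.

Besides the shell and the picture viewer there is one more tool, called after "Request:" in YAML: its name, and indented under it one key for each argument. jog_arm: Moves the arm, as the interface text tells. Its arguments: {"type":"object","properties":{"series":{"type":"array"}},"required":["series"]}

```bash
ls; mkdir -p pics
python3 - <<'E'
from bench import ctrl
import cv2,numpy as np
for n in("side","top"):
    c=ctrl.camera(n); cv2.imwrite(f"pics/{n}0.png",c["frame"]); np.savez(f"{n}0.npz",**c)
    print(n,{k:np.round(c[k],4).tolist() for k in c if k not in("frame","z_map")},(c["z_map"]>0).mean())
o=ctrl.get_obs();print(o)
E
```

```text
pics
side {'fx': 485.9365, 'fy': 485.9365, 'cx': 275.5539, 'cy': 200.7647, 'k1': -0.1455, 'xyz': [0.1643, 0.8696, 0.5923], 'rotation': [0.1332, -0.2087, 0.8353, -0.4909]} 0.9958163265306123
top {'fx': 519.3684, 'fy': 519.3684, 'cx': 285.5633, 'cy': 211.7982, 'k1': -0.1182, 'xyz': [0.3973, 0.0698, 1.2599], 'rotation': [-0.0508, 0.7131, -0.6963, 0.0635]} 0.9959183673469387
{'time_s': 0.1, 'q': array([-1.55534813e+00,  1.81424955e-01,  1.60792405e+00,  2.44404176e-05,
        1.35379538e+00, -2.06307083e-01]), 'dq': array([-0.00074324, -0.00010156, -0.00227455, -0.00078727,  0.0015552 ,
        0.00061871]), 'joint_efforts': array([ 3.15623074e-04, -4.45878339e+01, -3.52236807e+01, -3.22547530e-04,
        4.21422141e-03,  1.35781144e-05]), 'eef_pos': array([ 0.12647963, -0.56037354,  0.20919002]), 'eef_rot': array([-7.71197225e-04,  9.93859362e-01,  1.10647935e-01,  8.58052496e-05]), 'wrist_force': array([ 0.38165546, -0.58716714, -0.49003672]), 'torque': array([ 0.05095427, -0.02100979,  0.00996193]), 'grasp_force': 0.0, 'opening': 0.9997703516067048}
```

View pics/top0.png

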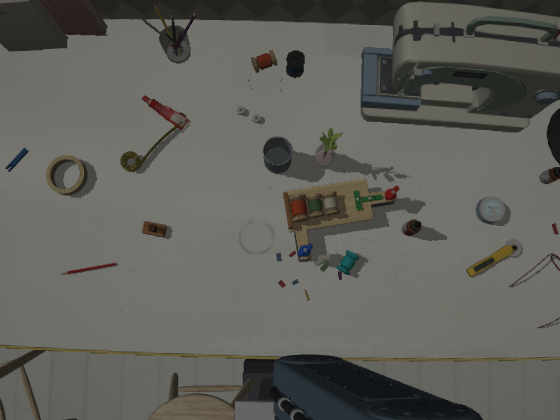

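View pics/side0.png

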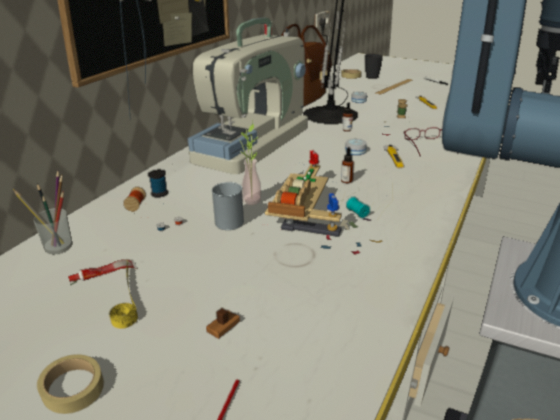

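```bash
cat > h.py <<'E'
import numpy as np,cv2
from scipy.spatial.transform import Rotation as R
def rot(c): 
    q=c["rotation"]; return R.from_quat([q[1],q[2],q[3],q[0]]).as_matrix()
def rays(c,uv):
    K=np.array([[c["fx"],0,c["cx"]],[0,c["fy"],c["cy"]],[0,0,1.]])
    # drawn = ray*(1+k1 r^2) : OpenCV forward model
    p=cv2.undistortPointsIter(np.asarray(uv,float).reshape(-1,1,2),K,np.array([float(c["k1"]),0,0,0]),None,None,(3,50,1e-10))[:,0]
    return np.c_[p,np.ones(len(p))]
def cloud(c):
    v,u=np.mgrid[:420,:560]
    r=rays(c,np.c_[u.ravel(),v.ravel()])*c["z_map"].reshape(-1,1)
    return (r@rot(c).T+c["xyz"]).reshape(420,560,3)
def onplane(c,uv,z):
    d=rays(c,uv)@rot(c).T; o=np.asarray(c["xyz"]); return o+d*((z-o[2])/d[:,2:3])
def proj(c,P):
    K=np.array([[c["fx"],0,c["cx"]],[0,c["fy"],c["cy"]],[0,0,1.]])
    M=rot(c).T; return cv2.projectPoints(np.asarray(P,float).reshape(-1,3),cv2.Rodrigues(M)[0],-M@c["xyz"],K,np.array([float(c["k1"]),0,0,0]))[0][:,0]
E
python3 - <<'E'
import numpy as np,cv2
from h import *
t=np.load("top0.npz");s=np.load("side0.npz")
a=cv2.resize(t["frame"][170:280,270:430],None,fx=4.9,fy=4.9,interpolation=cv2.INTER_CUBIC)
cv2.imwrite("pics/topcrop.png",a)
b=cv2.resize(s["frame"][140:250,230:390],None,fx=4.9,fy=4.9,interpolation=cv2.INTER_CUBIC)
cv2.imwrite("pics/sidecrop.png",b)
for n,c in(("t",t),("s",s)):
    P=cloud(c); hsv=cv2.cvtColor(c["frame"],cv2.COLOR_BGR2HSV)
    reg=np.zeros((420,560),bool)
    if n=="t": reg[170:280,130:430]=1
    else: reg[140:345,190:390]=1
    def rep(nm,lo,hi,zr):
        m=(cv2.inRange(hsv,lo,hi)>0)&reg&(P[...,2]>zr[0])&(P[...,2]<zr[1])
        q=P[m]; 
        if len(q)>3:
            v,u=np.nonzero(m)
            print(n,nm,len(q),"med",np.median(q,0).round(4),"lo",np.percentile(q,3,axis=0).round(3),"hi",np.percentile(q,97,axis=0).round(3),"px",u.mean().round(),v.mean().round())
    rep("blue",(105,150,40),(130,255,255),(.03,.13))
    rep("red",(0,180,60),(5,255,255),(.06,.13)); rep("red2",(174,150,60),(179,255,255),(.06,.13))
    rep("table",(0,0,0),(179,255,255),(-.02,.02))
    rep("green lvl",(45,100,60),(85,255,255),(.03,.1))
P=cloud(t)
print(P[229,155],P[240,170])
m=(P[...,2]>.008)&(P[...,2]<.06);m[:, :140]=0;m[:,175:]=0;m[:215]=0;m[245:]=0
q=P[m];print(len(q),q.min(0),q.max(0)); print(cv2.minAreaRect(q[:,:2].astype(np.float32)*1000))
for k in ((.008,.02),(.03,.05)):
    qq=q[(q[:,2]>k[0])&(q[:,2]<k[1])]; print(len(qq),qq.mean(0),cv2.minAreaRect(qq[:,:2].astype(np.float32)*1000))
E
```

```text
t blue 99 med [0.5014 0.006  0.0903] lo [ 0.491 -0.006  0.067] hi [0.514 0.019 0.095] px 305.0 250.0
t red 78 med [ 0.6361 -0.1897  0.0896] lo [ 0.627 -0.206  0.067] hi [ 0.651 -0.182  0.096] px 389.0 194.0
t table 28046 med [ 5.57e-01  1.16e-01 -3.00e-04] lo [ 0.444 -0.289 -0.005] hi [0.703 0.414 0.005] px 270.0 227.0
t green lvl 133 med [ 0.6322 -0.1259  0.055 ] lo [ 0.607 -0.174  0.051] hi [ 0.648 -0.113  0.06 ] px 364.0 199.0
s blue 117 med [0.5019 0.017  0.0812] lo [ 0.491 -0.     0.068] hi [0.516 0.024 0.094] px 332.0 203.0
s red 73 med [ 0.6377 -0.1843  0.0806] lo [ 0.629 -0.195  0.069] hi [ 0.651 -0.178  0.093] px 314.0 158.0
s table 33576 med [0.5385 0.1408 0.0007] lo [ 0.333 -0.43  -0.002] hi [0.869 0.379 0.013] px 294.0 255.0
s green lvl 101 med [ 0.6166 -0.1152  0.0571] lo [ 0.504 -0.166  0.036] hi [ 0.648 -0.006  0.082] px 305.0 182.0
[0.54919903 0.36253117 0.02558617] [ 0.52646316  0.33034659 -0.00160682]
288 [0.53395649 0.33793665 0.0080061 ] [0.57006961 0.40024532 0.04132407]
((552.0656127929688, 369.121337890625), (58.68936538696289, 30.240951538085938), 80.41307830810547)
231 [0.55125486 0.36799253 0.01338834] ((552.0656127929688, 369.121337890625), (58.68936538696289, 30.240951538085938), 80.41307830810547)
50 [0.5519283  0.3688242  0.03588925] ((552.0731201171875, 369.5381774902344), (17.68402862548828, 15.768074989318848), 73.71612548828125)
```

View pics/topcrop.png

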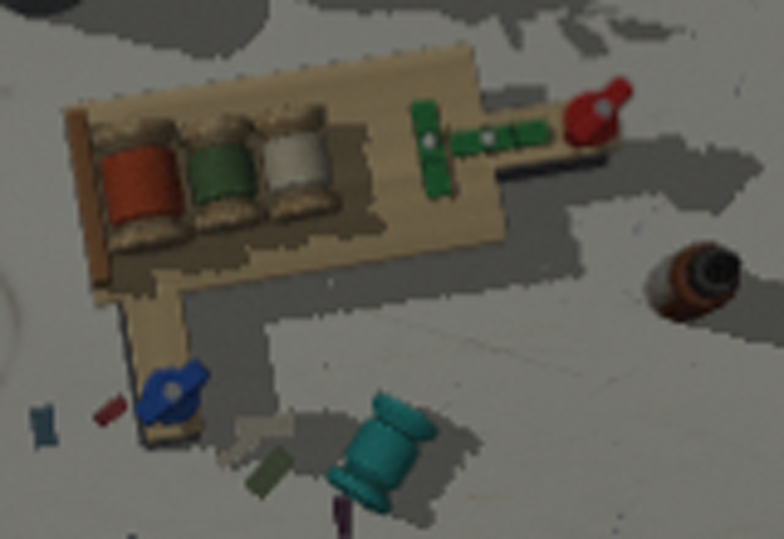

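View pics/sidecrop.png

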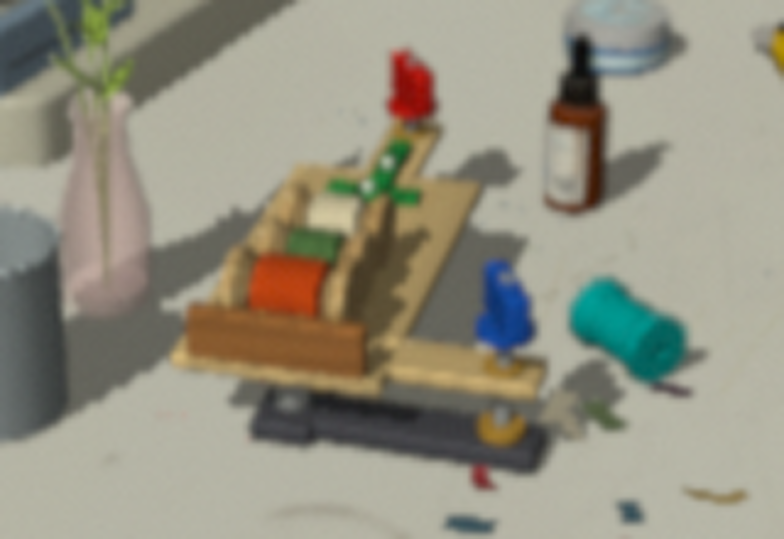

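```bash
cat > m.py <<'E'
from h import *
def knob(c,kind):
    P=cloud(c);hsv=cv2.cvtColor(c["frame"],cv2.COLOR_BGR2HSV)
    m=cv2.inRange(hsv,(105,150,40),(130,255,255)) if kind=="B" else cv2.inRange(hsv,(0,180,60),(5,255,255))|cv2.inRange(hsv,(172,150,60),(179,255,255))
    ctr=(.503,.008) if kind=="B" else (.637,-.19)
    m=(m>0)&(P[...,2]>.086)&(P[...,2]<.1)&(np.hypot(P[...,0]-ctr[0],P[...,1]-ctr[1])<.035)
    # rays of masked pixels onto top plane
    v,u=np.nonzero(m); q=onplane(c,np.c_[u,v],.093)[:,:2]
    (cx,cy),(w,h),a=cv2.minAreaRect((q*1000).astype(np.float32))
    C=np.cov((q-q.mean(0)).T); w_,V=np.linalg.eigh(C); d=V[:,1]
    return len(q),q.mean(0).round(4),(cx/1000,cy/1000),(w,h),np.degrees(np.arctan2(d[1],d[0]))%180
def board(c):
    P=cloud(c);hsv=cv2.cvtColor(c["frame"],cv2.COLOR_BGR2HSV)
    m=cv2.inRange(hsv,(8,50,40),(28,200,255))>0
    m=cv2.erode(m.astype(np.uint8),np.ones((3,3)))>0
    m&=(P[...,2]>.033)&(P[...,2]<.062)&(P[...,0]>.45)&(P[...,0]<.7)&(P[...,1]>-.2)&(P[...,1]<.07)
    q=P[m]
    for i in range(15):
        A=np.c_[q[:,:2],np.ones(len(q))];k=np.linalg.lstsq(A,q[:,2],rcond=None)[0];r=q[:,2]-A@k
        s=max(1.5*np.std(r),.0015)
        if (abs(r)<s).all():break
        q=q[abs(r)<s]
    n=np.array([-k[0],-k[1],1]);n/=np.linalg.norm(n)
    return len(q),k,n,np.std(r),q
E
python3 - <<'E'
from m import *
for n in "top","side":
    c=np.load(n+"0.npz")
    for k in "AB": print(n,k,knob(c,k))
    N,k,nn,s,q=board(c);print(n,N,nn.round(4),s,q.mean(0), "z@mid",k@[.6,-.03,1])
    print(cv2.minAreaRect((q[:,:2]*1000).astype(np.float32)))
E
```

```text
top A (47, array([ 0.6383, -0.1924]), (0.640141845703125, -0.19468586730957033), (11.39616584777832, 33.979759216308594), np.float64(138.027116688131))
top B (64, array([0.5025, 0.0069]), (0.5030703430175781, 0.0063954353332519535), (11.596175193786621, 35.715415954589844), np.float64(128.5501698418017))
top 859 [0.0158 0.0302 0.9994] 0.0008236395403080113 [ 0.60658967 -0.06475965  0.04818094] z@mid 0.04723636011819212
((585.0431518554688, -75.99552917480469), (162.0021209716797, 237.69100952148438), 10.759222030639648)
side A (23, array([ 0.6366, -0.1799]), (0.6385826416015625, -0.18094636535644532), (12.062885284423828, 34.353187561035156), np.float64(135.4938945348449))
side B (42, array([0.5015, 0.0167]), (0.5025135803222657, 0.0147283935546875), (10.820109367370605, 41.48655319213867), np.float64(128.64507721738732))
side 523 [-0.0011  0.0221  0.9998] 0.0007189419043879767 [ 0.57335585 -0.03879789  0.04911761] z@mid 0.048951779643712966
((590.520751953125, -77.629150390625), (162.04556274414062, 253.9395294189453), 12.440597534179688)
```

```bash
cat > go.py <<'E'
import sys
from h import *
from bench import ctrl
def pose():
    o=ctrl.get_obs();q=o["eef_rot"];return o,np.array(o["eef_pos"]),R.from_quat([q[1],q[2],q[3],q[0]])
def tgt(psi): # tool down, tool y at world angle psi (deg)
    a=np.radians(psi);y=np.array([np.cos(a),np.sin(a),0]);z=np.array([0,0,-1.]);return R.from_matrix(np.c_[np.cross(y,z),y,z])
def plan(p,r,p2,r2,n):
    d=(r.inv()*r2).as_rotvec()/n; S=sum((R.from_rotvec(d*k).as_matrix() for k in range(n)))
    t=np.linalg.solve(r.as_matrix()@S,p2-p)*1000
    print(n,"rows:",t.round(2).tolist(),d.round(4).tolist())
def show():
    o,p,r=pose();y=r.as_matrix()[:,1];print("t",o["time_s"],"p",p.round(4),"psi",np.degrees(np.arctan2(y[1],y[0])).round(2),"z",r.as_matrix()[:,2].round(4),"q",o["q"].round(2),"open",o["opening"]*85.4,"gf",o["grasp_force"],"F",o["wrist_force"].round(1));return p,r
if __name__=="__main__":
    p,r=show(); A=list(map(float,sys.argv[1:]))
    for i in range(0,len(A),5):
        x,y,z,s,n=A[i:i+5]; p2=np.array([x,y,z]);r2=tgt(s);plan(p,r,p2,r2,int(n));p,r=p2,r2
E
python3 go.py .27 -.25 .21 -25 10  .41 .06 .2 27.5 10  .5515 .369 .08 80.4 10
```

```text
t 0.1 p [ 0.1265 -0.5604  0.2092] psi -77.29 z [-0.      0.0016 -1.    ] q [-1.56  0.18  1.61  0.    1.35 -0.21] open 85.38038802721259 gf 0.0 F [ 0.4 -0.6 -0.5]
10 rows: [30.98, -17.13, -0.06] [-0.0001, -0.0001, -0.0913]
10 rows: [32.44, 13.72, 1.0] [0.0, 0.0, -0.0916]
10 rows: [8.57, 34.15, 12.0] [0.0, 0.0, -0.0923]
```

Request:
jog_arm:
  series:
    - [[31, -17, 0, 0, 0, -0.0913, 45], [31, -17, 0, 0, 0, -0.0913, 45], [31, -17, 0, 0, 0, -0.0913, 45], [31, -17, 0, 0, 0, -0.0913, 45], [31, -17, 0, 0, 0, -0.0913, 45], [31, -17, 0, 0, 0, -0.0913, 45], [31, -17, 0, 0, 0, -0.0913, 45], [31, -17, 0, 0, 0, -0.0913, 45], [31, -17, 0, 0, 0, -0.0913, 45], [31, -17, 0, 0, 0, -0.0913, 45]]

```text
time_s: 1.1
eef_pos: [0.2709, -0.2498, 0.2096]
eef_rot: [-0.0, 0.842, 0.539, 0.0]
wrist_force: [0.2, 0.4, 0.7]
opening: 0.529
grasp_force: 0.0
```

Request:
jog_arm:
  series:
    - [[32.4, 13.7, 1, 0, 0, -0.0916, 45], [32.4, 13.7, 1, 0, 0, -0.0916, 45], [32.4, 13.7, 1, 0, 0, -0.0916, 45], [32.4, 13.7, 1, 0, 0, -0.0916, 45], [32.4, 13.7, 1, 0, 0, -0.0916, 45], [32.4, 13.7, 1, 0, 0, -0.0916, 45], [32.4, 13.7, 1, 0, 0, -0.0916, 45], [32.4, 13.7, 1, 0, 0, -0.0916, 45], [32.4, 13.7, 1, 0, 0, -0.0916, 45], [32.4, 13.7, 1, 0, 0, -0.0916, 45]]

```text
time_s: 2.1
eef_pos: [0.4105, 0.0597, 0.1997]
eef_rot: [-0.0, 0.517, 0.856, -0.0]
wrist_force: [0.7, -0.7, -0.2]
opening: 0.531
grasp_force: 0.0
```

```bash
python3 go.py .5515 .369 .08 80.4 10
```

```text
t 2.1 p [0.4105 0.0597 0.1997] psi 27.72 z [-3.e-04  1.e-04 -1.e+00] q [-0.14 -0.19  2.    0.    1.33 -0.63] open 45.36150466766756 gf 0.0 F [ 0.7 -0.7 -0.2]
10 rows: [8.55, 34.15, 11.97] [-0.0, -0.0, -0.0919]
```

Tracking is good. Next I go above the chock, then descend and close.

Request:
jog_arm:
  series:
    - [[8.6, 34.1, 12, 0, 0, -0.092, 45], [8.6, 34.1, 12, 0, 0, -0.092, 45], [8.6, 34.1, 12, 0, 0, -0.092, 45], [8.6, 34.1, 12, 0, 0, -0.092, 45], [8.6, 34.1, 12, 0, 0, -0.092, 45], [8.6, 34.1, 12, 0, 0, -0.092, 45], [8.6, 34.1, 12, 0, 0, -0.092, 45], [8.6, 34.1, 12, 0, 0, -0.092, 45], [8.6, 34.1, 12, 0, 0, -0.092, 45], [8.6, 34.1, 12, 0, 0, -0.092, 45]]

```text
time_s: 3.1
eef_pos: [0.5521, 0.3681, 0.0788]
eef_rot: [-0.0, 0.084, 0.997, -0.0]
wrist_force: [-0.1, -0.4, 0.2]
opening: 0.527
grasp_force: 0.0
```

```bash
python3 go.py .552 .369 .018 80.4 6
python3 - <<'E'
from bench import ctrl
from h import *
c=ctrl.camera("side");P=cloud(c)
m=(P[...,2]>.006)&(P[...,2]<.0125)&(P[...,0]>.5)&(P[...,0]<.6)&(P[...,1]>.32)&(P[...,1]<.42)
q=P[(P[...,2]>.006)&(P[...,2]<.038)&(P[...,0]>.5)&(P[...,0]<.6)&(P[...,1]>.32)&(P[...,1]<.42)]
print(len(q),cv2.minAreaRect((q[:,:2]*1000).astype(np.float32)))
cv2.imwrite("pics/s1.png",cv2.resize(c["frame"][220:360,150:310],None,fx=4,fy=4,interpolation=2))
E
```

```text
t 3.1 p [0.5521 0.3681 0.0788] psi 80.41 z [-7.e-04 -4.e-04 -1.e+00] q [ 0.41  0.5   1.46 -0.    1.17 -0.99] open 44.97478799519935 gf 0.0 F [-0.1 -0.4  0.2]
6 rows: [0.04, 0.16, 10.13] [-0.0001, -0.0001, 0.0]
534 ((552.1106567382812, 371.278564453125), (56.22966003417969, 32.95121383666992), 80.10710144042969)
```

View pics/s1.png

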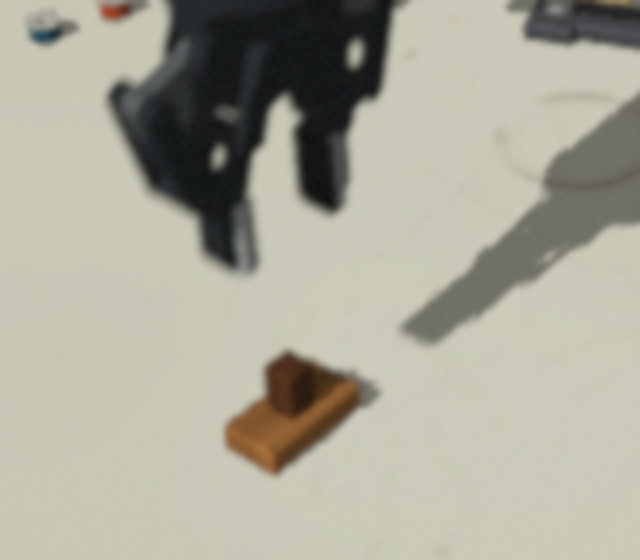

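Request:
jog_arm:
  series:
    - [[0, 0.5, 15, 0, 0, 0, 45], [0, 0.5, 15, 0, 0, 0, 45], [0, 0.5, 15, 0, 0, 0, 45], [0, 0, 11, 0, 0, 0, 45], [0, 0, 5, 0, 0, 0, 45], [0, 0, 0, 0, 0, 0, 0], [0, 0, 0, 0, 0, 0, 0], [0, 0, 0, 0, 0, 0, 0], [0, 0, 0, 0, 0, 0, 0], [0, 0, 0, 0, 0, 0, 0]]

```text
time_s: 4.15
eef_pos: [0.5527, 0.3686, 0.0196]
eef_rot: [0.0, 0.085, 0.996, 0.0]
wrist_force: [0.6, -0.7, -0.3]
opening: -0.005
grasp_force: 0.0
```

```bash
python3 go.py .50 .25 .17 57 10 .55 .08 .17 33 8 .6214 -.0883 .17 10 9
```

```text
t 4.15 p [0.5527 0.3686 0.0196] psi 80.22 z [ 9.e-04  4.e-04 -1.e+00] q [ 0.41  0.58  1.48 -0.    1.08 -0.99] open -0.4611356632540612 gf 0.0 F [ 0.6 -0.7 -0.3]
10 rows: [0.84, -13.03, -15.04] [0.0001, 0.0001, 0.0405]
8 rows: [-19.3, -11.19, -0.0] [0.0, 0.0, 0.0524]
9 rows: [-20.45, 0.08, -0.0] [0.0, 0.0, 0.0446]
```

Run:
```python
from bench import ctrl
from h import *
c=ctrl.camera("side");np.savez("side1.npz",**c)
cv2.imwrite("pics/s2.png",cv2.resize(c["frame"][220:360,150:310],None,fx=4,fy=4,interpolation=2))
print(proj(c,[[.5527,.3686,.0196]]))
```

```text
[[222.84724949 317.83092644]]
```

View pics/s2.png

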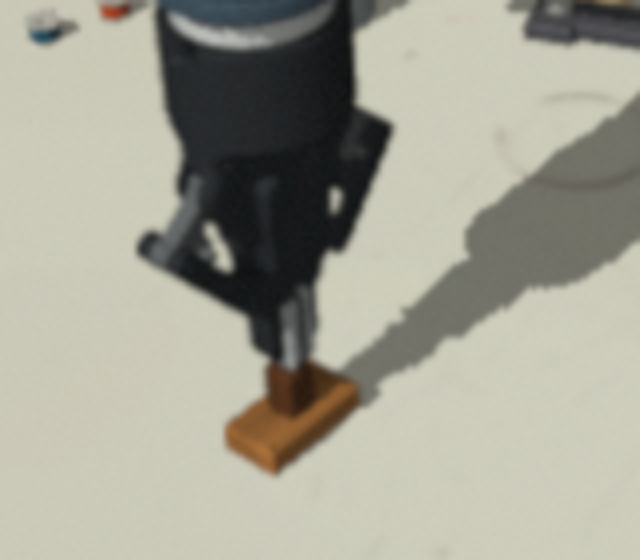

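Run:
```python
from h import *
c=np.load("side1.npz");P=cloud(c)
for v in range(290,332,2): print(v,*[P[v,u].round(3).tolist() for u in(219,222,225)])
```

```text
290 [0.544, 0.382, 0.094] [0.543, 0.376, 0.091] [0.542, 0.37, 0.086]
292 [0.543, 0.384, 0.091] [0.543, 0.376, 0.086] [0.544, 0.367, 0.079]
294 [0.544, 0.384, 0.087] [0.542, 0.379, 0.084] [0.544, 0.368, 0.075]
296 [0.544, 0.384, 0.083] [0.545, 0.375, 0.077] [0.543, 0.369, 0.072]
298 [0.548, 0.38, 0.074] [0.544, 0.376, 0.073] [0.542, 0.372, 0.071]
300 [0.55, 0.378, 0.068] [0.545, 0.376, 0.068] [0.544, 0.369, 0.064]
302 [0.55, 0.379, 0.064] [0.544, 0.377, 0.065] [0.545, 0.369, 0.059]
304 [0.55, 0.379, 0.06] [0.545, 0.377, 0.06] [0.544, 0.37, 0.055]
306 [0.548, 0.381, 0.058] [0.545, 0.377, 0.056] [0.545, 0.369, 0.05]
308 [0.549, 0.381, 0.053] [0.547, 0.375, 0.049] [0.543, 0.372, 0.049]
310 [0.548, 0.383, 0.051] [0.548, 0.374, 0.044] [0.543, 0.373, 0.045]
312 [0.555, 0.374, 0.036] [0.55, 0.372, 0.037] [0.545, 0.372, 0.039]
314 [0.552, 0.378, 0.036] [0.546, 0.378, 0.038] [0.544, 0.373, 0.035]
316 [0.555, 0.376, 0.029] [0.547, 0.378, 0.034] [0.544, 0.373, 0.031]
318 [0.555, 0.377, 0.025] [0.546, 0.379, 0.03] [0.545, 0.373, 0.027]
320 [0.554, 0.379, 0.022] [0.548, 0.378, 0.024] [0.545, 0.374, 0.022]
322 [0.554, 0.379, 0.018] [0.549, 0.377, 0.019] [0.546, 0.373, 0.016]
324 [0.555, 0.378, 0.013] [0.547, 0.38, 0.017] [0.546, 0.374, 0.013]
326 [0.551, 0.384, 0.014] [0.547, 0.381, 0.013] [0.541, 0.38, 0.015]
328 [0.549, 0.386, 0.012] [0.543, 0.387, 0.016] [0.54, 0.382, 0.013]
330 [0.545, 0.392, 0.014] [0.541, 0.389, 0.013] [0.54, 0.382, 0.008]
```

Request:
jog_arm:
  series:
    - [[0, 0, 0, 0, 0, 0, 45], [0, 0, 0, 0, 0, 0, 45], [0, 0, 0, 0, 0, 0, 45], [0, 0, 0, 0, 0, 0, 45], [0, 0, 2, 0, 0, 0, 45], [0, 0, 2, 0, 0, 0, 45], [0, 0, 2, 0, 0, 0, 45], [0, 0, 0, 0, 0, 0, 45], [0, 0, 0, 0, 0, 0, 45], [0, 0, 0, 0, 0, 0, 45]]

```text
time_s: 5.2
eef_pos: [0.5524, 0.3684, 0.013]
eef_rot: [0.0, 0.085, 0.996, 0.0]
wrist_force: [-0.3, -0.3, -0.2]
opening: 0.532
grasp_force: 0.0
```

Run:
```python
from bench import ctrl
from h import *
c=ctrl.camera("side");np.savez("side2.npz",**c)
from go import show; show()
P=cloud(c); hsv=cv2.cvtColor(c["frame"],cv2.COLOR_BGR2HSV)
m=(P[...,2]>.004)&(P[...,2]<.12)&(np.hypot(P[...,0]-.5527,P[...,1]-.3686)<.06)
g=cv2.cvtColor(c["frame"],cv2.COLOR_BGR2GRAY)
mm=m&(hsv[...,1]<110)   # dark/grey, not wood
z=P[...,2][mm];print(np.sort(z)[:40].round(3))
q=P[mm];q=q[q[:,2]<.06];print(q[np.argsort(q[:,2])][:60:4].round(3))
cv2.imwrite("pics/s3.png",cv2.resize(c["frame"][250:345,180:270],None,fx=6,fy=6,interpolation=2))
```

```text
t 5.25 p [0.5524 0.3684 0.0131] psi 80.21 z [ 2.e-04  1.e-04 -1.e+00] q [ 0.41  0.59  1.48 -0.    1.07 -0.99] open 45.060808517913095 gf 0.0 F [-0.2  0.1  0.4]
[0.004 0.004 0.004 0.004 0.005 0.005 0.005 0.005 0.005 0.005 0.005 0.005
 0.005 0.006 0.006 0.008 0.01  0.01  0.011 0.013 0.013 0.013 0.013 0.013
 0.013 0.014 0.014 0.014 0.014 0.014 0.014 0.015 0.015 0.015 0.015 0.015
 0.015 0.016 0.016 0.016]
[[0.536 0.358 0.004]
 [0.54  0.392 0.005]
 [0.538 0.377 0.005]
 [0.537 0.375 0.005]
 [0.57  0.395 0.01 ]
 [0.57  0.395 0.013]
 [0.557 0.343 0.013]
 [0.569 0.385 0.014]
 [0.562 0.342 0.015]
 [0.541 0.346 0.015]
 [0.559 0.377 0.021]
 [0.557 0.378 0.034]
 [0.556 0.397 0.036]
 [0.544 0.367 0.038]
 [0.555 0.368 0.038]]
```

View pics/s3.png

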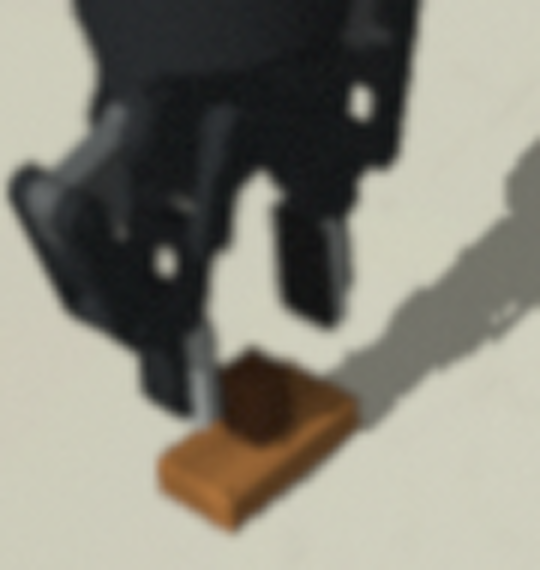

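Request:
jog_arm:
  series:
    - [[0, 0, 4, 0, 0, 0, 45], [0, 0, 4, 0, 0, 0, 45], [0, 0, 4, 0, 0, 0, 45], [0, 0, 3, 0, 0, 0, 45], [0, 0, 0, 0, 0, 0, 0], [0, 0, 0, 0, 0, 0, 0], [0, 0, 0, 0, 0, 0, 0], [0, 0, 0, 0, 0, 0, 0], [0, 0, 0, 0, 0, 0, 0], [0, 0, 0, 0, 0, 0, 0]]

```text
time_s: 6.25
eef_pos: [0.5524, 0.3684, -0.0019]
eef_rot: [0.0, 0.085, 0.996, 0.0]
wrist_force: [0.6, -0.5, -0.2]
opening: 0.161
grasp_force: 60.6
```

```bash
python3 go.py .48 .25 .14 57 10 .53 .08 .17 33 8 .6214 -.0883 .17 10 9
```

```text
t 6.25 p [ 0.5524  0.3684 -0.0019] psi 80.21 z [ 2.e-04  1.e-04 -1.e+00] q [ 0.41  0.61  1.49  0.    1.04 -0.99] open 13.77197811098276 gf 60.58494329452515 F [ 0.6 -0.5 -0.2]
10 rows: [2.72, -13.71, -14.19] [0.0, 0.0, 0.0405]
8 rows: [-19.3, -11.19, -3.75] [0.0, 0.0, 0.0524]
9 rows: [-21.31, 2.14, -0.0] [0.0, 0.0, 0.0446]
```

Request:
jog_arm:
  series:
    - [[0, 0, -10, 0, 0, 0, 0], [2.7, -15, -17, 0, 0, 0.045, 0], [2.7, -15, -17, 0, 0, 0.045, 0], [2.7, -15, -17, 0, 0, 0.045, 0], [2.7, -15, -17, 0, 0, 0.045, 0], [2.7, -15, -17, 0, 0, 0.045, 0], [2.7, -15, -17, 0, 0, 0.045, 0], [2.7, -15, -17, 0, 0, 0.045, 0], [2.7, -15, -17, 0, 0, 0.045, 0], [2.7, -15, -17, 0, 0, 0.045, 0]]

```text
time_s: 7.25
eef_pos: [0.4833, 0.2502, 0.1625]
eef_rot: [0.0, 0.285, 0.959, 0.0]
wrist_force: [-0.9, 0.5, -0.2]
opening: 0.173
grasp_force: 60.4
```

```bash
python3 go.py .53 .08 .17 33 10 .6214 -.0883 .15 10 10;  python3 - <<'E'
from m import *
from bench import ctrl
# second look, board lines and wood grip centre
for n in("top","side"):
    c=ctrl.camera(n);np.savez(n+"3.npz",**c)
    N,k,nn,s,q=board(c);print(n,N,nn.round(4),s)
    for kk in "AB": print(kk,knob(c,kk))
c=np.load("top0.npz");P=cloud(c);hsv=cv2.cvtColor(c["frame"],cv2.COLOR_BGR2HSV)
mid=np.array([.6137,-.045]);X=np.array([.985,.174]);Y=np.array([-.174,.985])
q=P.reshape(-1,3);b=np.c_[(q[:,:2]-mid)@X,(q[:,:2]-mid)@Y,q[:,2]]
# spool tops: local profile along y near x=0
for y in range(-60,105,5):
    w=b[(abs(b[:,0])<.022)&(abs(b[:,1]-y/1000)<.0025)&(b[:,2]>.03)];print(y,w[:,2].max().round(4) if len(w) else None,end='; ')
print()
for lo,hi in((-.06,-.03),(.0,.08)):
    w=b[(b[:,1]>lo)&(b[:,1]<hi)&(b[:,2]>.035)&(b[:,2]<.058)];print("x edges",np.percentile(w[:,0],[.5,99.5]))
w=b[(abs(b[:,0])<.045)&(b[:,1]<-.03)&(b[:,2]>.04)&(abs(b[:,0])>.02)];print("y end",w[:,1].min())
w=b[(abs(b[:,0])<.045)&(b[:,1]>.05)&(b[:,2]>.035)];print("fence end",w[:,1].max())
E
```

```text
t 7.25 p [0.4833 0.2502 0.1625] psi 56.9 z [ 8.e-04  2.e-04 -1.e+00] q [ 0.26  0.16  1.73  0.    1.25 -0.73] open 14.810848230074999 gf 60.44590473175049 F [-0.9  0.5 -0.2]
10 rows: [-15.27, -9.1, -0.75] [0.0001, 0.0, 0.0417]
10 rows: [-19.18, 1.97, 2.0] [0.0, 0.0, 0.0401]
top 902 [0.0098 0.0272 0.9996] 0.0008360541539763016
A (49, array([ 0.6384, -0.1923]), (0.640141845703125, -0.19468586730957033), (11.39616584777832, 33.979759216308594), np.float64(137.92513344215766))
B (64, array([0.5026, 0.0068]), (0.5030703430175781, 0.0063954353332519535), (11.596175193786621, 35.715415954589844), np.float64(128.60121787659128))
side 448 [-0.0106  0.0189  0.9998] 0.0007673602332707868Traceback (most recent call last):
  File "<stdin>", line 7, in <module>
  File "m.py", line 8, in knob
    v,u=np.nonzero(m); q=onplane(c,np.c_[u,v],.093)[:,:2]
                         ~~~~~~~^^^^^^^^^^^^^^^^^^^
  File "h.py", line 15, in onplane
    d=rays(c,uv)@rot(c).T; o=np.asarray(c["xyz"]); return o+d*((z-o[2])/d[:,2:3])
      ~~~~^^^^^^
  File "h.py", line 8, in rays
    p=cv2.undistortPointsIter(np.asarray(uv,float).reshape(-1,1,2),K,np.array([float(c["k1"]),0,0,0]),None,None,(3,50,1e-10))[:,0]
      ~~~~~~~~~~~~~~~~~~~~~~~^^^^^^^^^^^^^^^^^^^^^^^^^^^^^^^^^^^^^^^^^^^^^^^^^^^^^^^^^^^^^^^^^^^^^^^^^^^^^^^^^^^^^^^^^^^^^^^^
cv2.error: OpenCV(4.12.0) /io/opencv/modules/calib3d/src/undistort.dispatch.cpp:347: error: (-215:Assertion failed) CV_IS_MAT(_src) && CV_IS_MAT(_dst) && (_src->rows == 1 || _src->cols == 1) && (_dst->rows == 1 || _dst->cols == 1) && _src->cols + _src->rows - 1 == _dst->rows + _dst->cols - 1 && (CV_MAT_TYPE(_src->type) == CV_32FC2 || CV_MAT_TYPE(_src->type) == CV_64FC2) && (CV_MAT_TYPE(_dst->type) == CV_32FC2 || CV_MAT_TYPE(_dst->type) == CV_64FC2) in function 'cvUndistortPointsInternal'
```

Request:
jog_arm:
  series:
    - [[-15, -9, -0.5, 0, 0, 0.0417, 0], [-15, -9, -0.5, 0, 0, 0.0417, 0], [-15, -9, -0.5, 0, 0, 0.0417, 0], [-15, -9, -0.5, 0, 0, 0.0417, 0], [-15, -9, -0.5, 0, 0, 0.0417, 0], [-15, -9, -0.5, 0, 0, 0.0417, 0], [-15, -9, -0.5, 0, 0, 0.0417, 0], [-15, -9, -0.5, 0, 0, 0.0417, 0], [-15, -9, -0.5, 0, 0, 0.0417, 0], [-15, -9, -0.5, 0, 0, 0.0417, 0]]

```text
time_s: 8.35
eef_pos: [0.5297, 0.0828, 0.1655]
eef_rot: [-0.0, 0.476, 0.879, 0.0]
wrist_force: [-0.9, -0.9, -0.4]
opening: 0.164
grasp_force: 60.4
```

```bash
python3 - <<'E'
from m import *
c=np.load("top0.npz");P=cloud(c)
mid=np.array([.6137,-.045]);X=np.array([.985,.174]);Y=np.array([-.174,.985])
q=P.reshape(-1,3);b=np.c_[(q[:,:2]-mid)@X,(q[:,:2]-mid)@Y,q[:,2]]
for y in range(-60,105,5):
    w=b[(abs(b[:,0])<.022)&(abs(b[:,1]-y/1000)<.0025)&(b[:,2]>.03)];print(y,w[:,2].max().round(4) if len(w) else None,end='; ')
print()
for lo,hi in((-.06,-.03),(.0,.05)):
    w=b[(b[:,1]>lo)&(b[:,1]<hi)&(b[:,0]>-.08)&(b[:,2]>.035)&(b[:,2]<.058)];print("x edges",np.percentile(w[:,0],[.5,99.5]))
w=b[(abs(b[:,0])<.045)&(b[:,1]<-.03)&(b[:,2]>.04)&(b[:,2]<.07)&(abs(b[:,0])>.02)];print("y end",w[:,1].min())
w=b[(abs(b[:,0])<.045)&(b[:,1]>.05)&(b[:,2]>.035)];print("fence end",np.percentile(w[w[:,1]<.12][:,1],99.5))
_,k,*_=board(c)
for y in(-.152,-.12,-.042,0,.1): 
    w=mid+y*Y;print(y,(k@[*w,1]).round(4))
from go import plan,show
E
python3 go.py .6214 -.0883 .15 10 10 .6214 -.0883 .065 10 8
```

```text
-60 0.0549; -55 0.054; -50 0.0539; -45 0.0559; -40 0.0542; -35 0.0531; -30 0.0536; -25 0.0733; -20 0.0854; -15 0.0851; -10 0.0854; -5 0.0859; 0 0.0858; 5 0.0847; 10 0.0758; 15 0.0828; 20 0.0866; 25 0.0859; 30 0.0855; 35 0.0836; 40 0.0805; 45 0.0759; 50 0.0798; 55 0.086; 60 0.0881; 65 0.09; 70 0.0902; 75 0.088; 80 0.0836; 85 0.0802; 90 0.0742; 95 0.0755; 100 0.0727; 
x edges [-0.04846054  0.50891188]
x edges [-0.0490436  0.5242583]
y end -0.5906392391315437
fence end 0.09725389866727674
-0.152 0.0516
-0.12 0.0507
-0.042 0.0486
0 0.0475
0.1 0.0448
t 8.35 p [0.5297 0.0828 0.1655] psi 33.09 z [-2.e-04  2.e-04 -1.e+00] q [-0.07  0.14  1.75  0.    1.25 -0.64] open 14.009284237105284 gf 60.44562220573425 F [-0.9 -0.9 -0.4]
10 rows: [-19.46, 1.86, 1.55] [-0.0, -0.0, 0.0403]
8 rows: [0.0, 0.0, 10.62] [0.0, 0.0, 0.0]
```

Request:
jog_arm:
  series:
    - [[-19.5, 1.9, 1.5, 0, 0, 0.0403, 0], [-19.5, 1.9, 1.5, 0, 0, 0.0403, 0], [-19.5, 1.9, 1.5, 0, 0, 0.0403, 0], [-19.5, 1.9, 1.5, 0, 0, 0.0403, 0], [-19.5, 1.9, 1.5, 0, 0, 0.0403, 0], [-19.5, 1.9, 1.5, 0, 0, 0.0403, 0], [-19.5, 1.9, 1.5, 0, 0, 0.0403, 0], [-19.5, 1.9, 1.5, 0, 0, 0.0403, 0], [-19.5, 1.9, 1.5, 0, 0, 0.0403, 0], [-19.5, 1.9, 1.5, 0, 0, 0.0403, 0]]

```text
time_s: 9.35
eef_pos: [0.6221, -0.0897, 0.1509]
eef_rot: [0.0, 0.644, 0.765, 0.0]
wrist_force: [0.8, -0.2, -0.9]
opening: 0.167
grasp_force: 60.4
```

```bash
python3 go.py .6214 -.0883 .065 10 8
python3 - <<'E'
from bench import ctrl
from h import *
c=ctrl.camera("side");np.savez("side4.npz",**c);P=cloud(c)
hsv=cv2.cvtColor(c["frame"],cv2.COLOR_BGR2HSV)
m=(cv2.inRange(hsv,(5,90,40),(20,255,255))>0)&(P[...,2]>.12)&(P[...,2]<.2)&(np.hypot(P[...,0]-.6214,P[...,1]+.0883)<.05)
q=P[m];print(len(q));
for lo,hi in((.145,.172),(.172,.2)):
    w=q[(q[:,2]>lo)&(q[:,2]<hi)]
    if len(w)>3:print(len(w),w.min(0),w.max(0),cv2.minAreaRect((w[:,:2]*1000).astype(np.float32)))
E
```

```text
t 9.35 p [ 0.6221 -0.0897  0.1509] psi 9.83 z [ 0.  0. -1.] q [-0.33  0.35  1.52  0.    1.27 -0.5 ] open 14.284463281190012 gf 60.445311069488525 F [ 0.8 -0.2 -0.9]
8 rows: [0.19, -0.06, 10.73] [0.0, -0.0, -0.0004]
229
185 [ 0.59297508 -0.09748779  0.15457906] [ 0.64823586 -0.06659181  0.171857  ] ((620.6560668945312, -81.70321655273438), (53.95072937011719, 24.924114227294922), 8.409296989440918)
44 [ 0.61584116 -0.08932704  0.17211431] [ 0.6289949  -0.07733893  0.19247471] ((622.767578125, -82.52798461914062), (9.374663352966309, 15.878957748413086), 73.0436782836914)
```

Request:
jog_arm:
  series:
    - [[0.5, 0, 18, 0, 0, 0, 0], [0.5, 0, 20, 0, 0, 0, 0], [0.5, 0, 20, 0, 0, 0, 0], [0, 0, 18, 0, 0, 0, 0], [0, 0, 12, 0, 0, 0, 0], [0, 0, 8, 0, 0, 0, 0], [0, 0, 4, 0, 0, 0, 0], [0, 0, 1, 0, 0, 0, 0], [0, 0, 0.5, 0, 0, 0, 0], [0, 0, 0, 0, 0, 0, 0]]

```text
time_s: 10.4
eef_pos: [0.622, -0.0869, 0.0503]
eef_rot: [0.001, 0.643, 0.766, 0.0]
wrist_force: [-0.1, 0.2, -0.6]
opening: 0.17
grasp_force: 60.4
```

```bash
python3 go.py
python3 - <<'E'
from bench import ctrl
from h import *
c=ctrl.camera("side");np.savez("side5.npz",**c)
cv2.imwrite("pics/s5.png",cv2.resize(c["frame"][140:250,230:390],None,fx=4.9,fy=4.9,interpolation=2))
E
```

```text
t 10.4 p [ 0.622  -0.0869  0.0503] psi 10.03 z [ 1.3e-03 -4.0e-04 -1.0e+00] q [-0.33  0.47  1.58  0.    1.09 -0.5 ] open 14.53990747449661 gf 60.44826149940491 F [-0.1  0.2 -0.6]
```

View pics/s5.png

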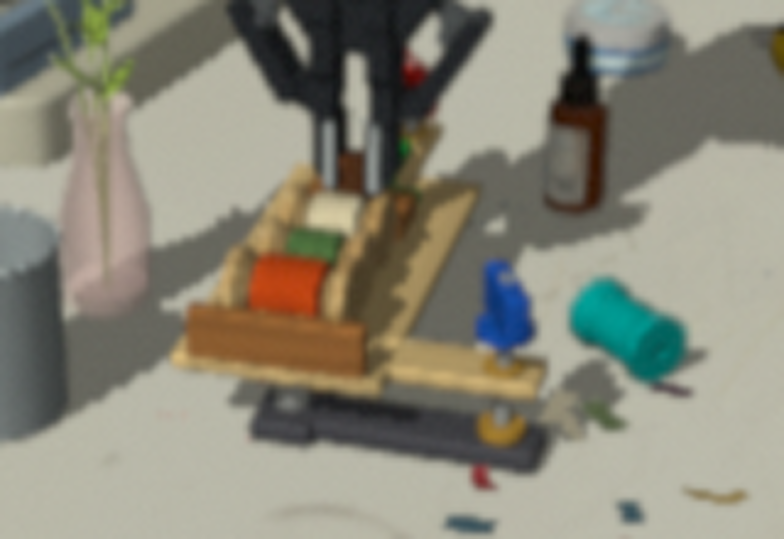

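Request:
jog_arm:
  series:
    - [[0, 0, 1, 0, 0, 0, 0], [0, 0, 1, 0, 0, 0, 0], [0, 0, 0, 0, 0, 0, 0], [0, 0, 0, 0, 0, 0, 25], [0, 0, 0, 0, 0, 0, 35], [0, 0, 0, 0, 0, 0, 45], [0, 0, 0, 0, 0, 0, 45], [0, 0, -5, 0, 0, 0, 45], [0, 0, -15, 0, 0, 0, 45], [0, 0, -20, 0, 0, 0, 45]]

```text
time_s: 11.45
eef_pos: [0.6208, -0.0865, 0.088]
eef_rot: [-0.001, 0.643, 0.766, -0.0]
wrist_force: [0.1, 0.5, -0.2]
opening: 0.529
grasp_force: 0.0
```

Request:
jog_arm:
  series:
    - [[0, 0, -20, 0, 0, 0, 45], [0, 0, -20, 0, 0, 0, 45], [-10, 0, -20, 0, 0, 0.05, 45], [-15, 0, 0, 0, 0, 0.05, 45], [-15, 0, 0, 0, 0, 0.05, 45], [-15, 0, 0, 0, 0, 0.05, 45], [-15, 0, 0, 0, 0, 0.05, 45], [-10, 0, 0, 0, 0, 0.05, 45], [0, 0, 0, 0, 0, 0, 45], [0, 0, 0, 0, 0, 0, 45]]

```text
time_s: 12.45
eef_pos: [0.6248, -0.1667, 0.1466]
eef_rot: [-0.001, 0.75, 0.661, -0.0]
wrist_force: [0.1, 0.6, -0.2]
opening: 0.526
grasp_force: 0.0
```

```bash
python3 go.py
python3 - <<'E'
from bench import ctrl
from m import *
for n in("top","side"):
    c=ctrl.camera(n);np.savez(n+"6.npz",**c);P=cloud(c)
    mid=np.array([.6137,-.045]);X=np.array([.985,.174]);Y=np.array([-.174,.985])
    b=np.dstack([(P[...,:2]-mid)@X,(P[...,:2]-mid)@Y,P[...,2]])
    hsv=cv2.cvtColor(c["frame"],cv2.COLOR_BGR2HSV)
    m=(b[...,2]>.058)&(b[...,2]<.1)&(abs(b[...,0])<.04)&(b[...,1]<-.03)&(b[...,1]>-.065)
    q=b[m];print(n,len(q), cv2.minAreaRect((q[:,:2]*1000).astype(np.float32)) if len(q)>5 else '')
    w=q[q[:,2]>.075]; print(len(w),w.mean(0) if len(w) else '')
    w=q[q[:,2]<.07]; print("bar top z",np.median(w[:,2]))
    o=[tuple(slice(*r) for r in((170,280),(270,430))),tuple(slice(*r) for r in((140,250),(230,390)))][n=="side"]
    cv2.imwrite(f"pics/{n}6.png",cv2.resize(c["frame"][o],None,fx=4.9,fy=4.9,interpolation=2))
i=np.vstack([cv2.imread("pics/top6.png"),cv2.imread("pics/side6.png")]);cv2.imwrite("pics/both6.png",cv2.resize(i,None,fx=.55,fy=.55,interpolation=3))
E
```

```text
t 12.45 p [ 0.6248 -0.1667  0.1466] psi -7.2 z [-1.4e-03  9.0e-04 -1.0e+00] q [-0.44  0.4   1.47  0.    1.28 -0.32] open 44.948104913051004 gf 0.0 F [ 0.1  0.6 -0.2]
top 253 ((0.2544269561767578, -43.46387481689453), (26.52130699157715, 56.06370162963867), 89.58358764648438)
54 [ 0.00044299 -0.04044628  0.08443937]
bar top z 0.06218154110860308
side 87 ((1.0510635375976562, -42.83811569213867), (24.211313247680664, 56.79171371459961), 87.23255157470703)
49 [ 0.00063281 -0.03688671  0.08278215]
bar top z 0.06357974220174023
```

View pics/both6.png

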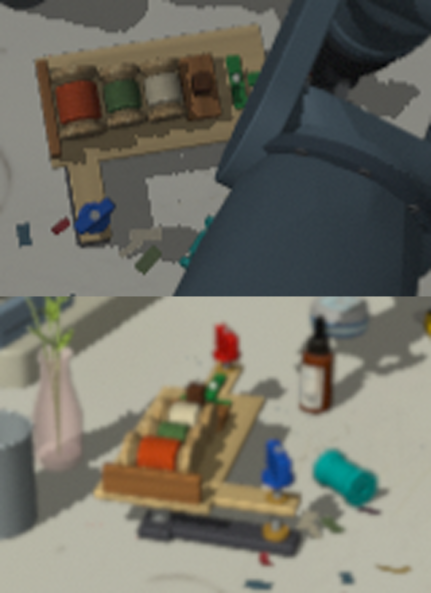

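```bash
python3 go.py .640 -.1945 .10 47.5 10 .640 -.1945 .055 47.5 5
python3 - <<'E'
from m import *
c=np.load("side6.npz");P=cloud(c);print(knob(c,"B"),knob(c,"A"))
c=np.load("top0.npz");P=cloud(c)
q=P[215:240,400:425].reshape(-1,3);q=q[q[:,2]>.085];print("bottle",q.mean(0))
E
```

```text
t 12.55 p [ 0.6251 -0.166   0.147 ] psi -7.13 z [-7.e-04  6.e-04 -1.e+00] q [-0.44  0.39  1.47  0.    1.28 -0.32] open 44.9358990813809 gf 0.0 F [ 0.4 -0.1 -0.3]
10 rows: [-3.29, 0.59, 4.7] [-0.0001, -0.0001, -0.0954]
5 rows: [-0.0, 0.0, 9.0] [0.0, 0.0, 0.0]
(43, array([0.5016, 0.0168]), (0.5027333068847656, 0.014946697235107421), (11.084019660949707, 41.49925994873047), np.float64(128.6955593209116)) (23, array([ 0.6361, -0.1804]), (0.636606201171875, -0.18240220642089844), (12.08980941772461, 35.22898864746094), np.float64(135.79678644178495))
bottle [ 0.54836638 -0.2151769   0.22926102]
```

Request:
jog_arm:
  series:
    - [[-3.3, 0.6, 4.5, 0, 0, -0.0954, 45], [-3.3, 0.6, 4.5, 0, 0, -0.0954, 45], [-3.3, 0.6, 4.5, 0, 0, -0.0954, 45], [-3.3, 0.6, 4.5, 0, 0, -0.0954, 45], [-3.3, 0.6, 4.5, 0, 0, -0.0954, 45], [-3.3, 0.6, 4.5, 0, 0, -0.0954, 45], [-3.3, 0.6, 4.5, 0, 0, -0.0954, 45], [-3.3, 0.6, 4.5, 0, 0, -0.0954, 45], [-3.3, 0.6, 4.5, 0, 0, -0.0954, 45], [-3.3, 0.6, 4.5, 0, 0, -0.0954, 45]]

```text
time_s: 13.55
eef_pos: [0.6406, -0.1942, 0.1023]
eef_rot: [-0.0, 0.36, 0.933, 0.0]
wrist_force: [-0.3, -0.2, 0.0]
opening: 0.524
grasp_force: 0.0
```

```bash
python3 go.py .640 -.1945 .055 47.5 6
python3 - <<'E'
from m import *
from bench import ctrl
print("bottle",onplane(np.load("side0.npz"),[[346,181]],0),onplane(np.load("top0.npz"),[[415,224]],.1))
c=ctrl.camera("side");P=cloud(c);np.savez("side7.npz",**c)
g=c["frame"].max(2)
m=(np.hypot(P[...,0]-.64,P[...,1]+.1945)<.06)&(P[...,2]>.09)&(P[...,2]<.135)&(g<90)
q=P[m];o=np.argsort(q[:,2])[:40:3];print(q[o].round(3))
E
```

```text
t 13.55 p [ 0.6406 -0.1942  0.1023] psi 47.8 z [-1.e-04  2.e-04 -1.e+00] q [-0.47  0.49  1.43  0.    1.22 -1.31] open 44.79056533896733 gf 0.0 F [-0.3 -0.2  0. ]
6 rows: [0.04, -0.1, 7.88] [0.0, -0.0, 0.0009]
bottle [[ 0.57117799 -0.25294584  0.        ]] [[ 0.56619928 -0.24497236  0.1       ]]
[[ 0.623 -0.206  0.13 ]
 [ 0.627 -0.209  0.133]
 [ 0.624 -0.209  0.134]
 [ 0.658 -0.168  0.134]]
```

Request:
jog_arm:
  series:
    - [[0, 0, 12, 0, 0, 0, 45], [0, 0, 12, 0, 0, 0, 45], [0, 0, 12, 0, 0, 0, 45], [0, 0, 8, 0, 0, 0, 45], [0, 0, 3, 0, 0, 0, 45], [0, 0, 0, 0, 0, 0, 0], [0, 0, 0, 0, 0, 0, 0], [0, 0, 0, 0, 0, 0, 0], [0, 0, 0, 0, 0, 0, 0], [0, 0, 0, 0, 0, 0, 0]]

```text
time_s: 14.6
eef_pos: [0.641, -0.195, 0.0563]
eef_rot: [0.001, 0.362, 0.932, 0.0]
wrist_force: [-0.1, 1.2, 4.0]
opening: 0.122
grasp_force: 62.0
```

```bash
cat > lev.py <<'E'
from m import *
from bench import ctrl
MID=np.array([.6137,-.045]);X=np.array([.985,.174]);Y=np.array([-.174,.985])
def lev(c):
    """ball offsets (mm, board x for cross, y for long) from white blob and green extent on plane z~.057"""
    P=cloud(c);hsv=cv2.cvtColor(c["frame"],cv2.COLOR_BGR2HSV);v,u=np.mgrid[:420,:560]
    out={}
    for nm,ctr,ax in(("cross",(0,-.075),0),("long",(0,-.109),1)):
        w=MID+ctr[0]*X+ctr[1]*Y; uv=proj(c,[[*w,.055]])[0]
        x0,y0=(uv-20).astype(int);x1,y1=(uv+20).astype(int)
        vv,uu=np.mgrid[y0:y1,x0:x1]
        W=onplane(c,np.c_[uu.ravel(),vv.ravel()],.056)
        b=np.c_[(W[:,:2]-MID)@X,(W[:,:2]-MID)@Y]-ctr
        h=hsv[y0:y1,x0:x1].reshape(-1,3).astype(int)
        near=(abs(b[:,ax])<.030)&(abs(b[:,1-ax])<.010)
        # restrict zone: along strip
        g=near&(h[:,1]>110)&(h[:,0]>45)&(h[:,0]<85)&(h[:,2]>40)
        wt=near&(h[:,1]<100)&(h[:,2]>95)&(abs(b[:,ax])<.02)&(abs(b[:,1-ax])<.006)
        f=h[:,2]*1.0*wt
        e=np.percentile(b[g,ax],[1,99])*1000 if g.sum()>3 else None
        out[nm]=(int(g.sum()),None if e is None else (e.round(1),e.mean().round(1)),int(wt.sum()),((b[wt]*1000).mean(0).round(1) if wt.any() else None))
    return out
def nrm(c):
    N,k,n,s,q=board(c); return N,"tilt x,y",round(n[:2]@X,4),round(n[:2]@Y,4)
E
python3 go.py
python3 - <<'E'
from lev import *
for f in "top0","side0","top3","side3","side6","side7":
    c=np.load(f+".npz");print(f,lev(c),nrm(c))
c=ctrl.camera("side");np.savez("side8.npz",**c);print(lev(c),nrm(c))
E
```

```text
t 14.6 p [ 0.641  -0.195   0.0563] psi 47.51 z [ 1.3e-03 -5.0e-04 -1.0e+00] q [-0.47  0.54  1.46  0.    1.14 -1.3 ] open 10.386624108852853 gf 62.00274109840393 F [-0.1  1.2  4. ]
top0 {'cross': (77, (array([-22. ,  21.9]), np.float64(-0.0)), 2, array([ 3.6, -0. ])), 'long': (69, (array([-22.6,  29.1]), np.float64(3.3)), 2, array([1.8, 5.1]))} (859, 'tilt x,y', np.float64(0.0208), np.float64(0.027))
side0 {'cross': (31, (array([-20.1,  22.7]), np.float64(1.3)), 8, array([ 5.7, -0.5])), 'long': (25, (array([-20.1,  28.8]), np.float64(4.3)), 10, array([2.1, 3.9]))} (523, 'tilt x,y', np.float64(0.0028), np.float64(0.022))
top3 {'cross': (74, (array([-22.,  22.]), np.float64(-0.0)), 6, array([ 3.6, -0. ])), 'long': (66, (array([-22.6,  29.2]), np.float64(3.3)), 4, array([1.6, 3.9]))} (902, 'tilt x,y', np.float64(0.0144), np.float64(0.0251))
side3 {'cross': (0, None, 0, None), 'long': (0, None, 0, None)} (448, 'tilt x,y', np.float64(-0.0071), np.float64(0.0205))
side6 {'cross': (13, (array([-18.9,   4.2]), np.float64(-7.3)), 0, None), 'long': (28, (array([-20.1,  29.5]), np.float64(4.7)), 11, array([1.4, 3.9]))} (509, 'tilt x,y', np.float64(-0.0034), np.float64(0.0228))
side7 {'cross': (13, (array([-18.9,   4.2]), np.float64(-7.3)), 0, None), 'long': (27, (array([-20.1,  29.5]), np.float64(4.7)), 10, array([2.1, 3.9]))} (527, 'tilt x,y', np.float64(-0.0005), np.float64(0.0215))
{'cross': (13, (array([-18.9,   4.2]), np.float64(-7.3)), 0, None), 'long': (27, (array([-20.1,  29.5]), np.float64(4.7)), 10, array([2.1, 3.9]))} (507, 'tilt x,y', np.float64(0.0039), np.float64(0.0227))
```

Request:
jog_arm:
  series:
    - [[0, 0, 0, 0, 0, -0.13, 0], [0, 0, 0, 0, 0, -0.13, 0], [0, 0, 0, 0, 0, -0.13, 0], [0, 0, 0, 0, 0, -0.13, 0], [0, 0, 0, 0, 0, -0.13, 0], [0, 0, 0, 0, 0, -0.13, 0], [0, 0, 0, 0, 0, -0.13, 0], [0, 0, 0, 0, 0, -0.13, 0], [0, 0, 0, 0, 0, -0.13, 0], [0, 0, 0, 0, 0, 0, 0]]

```text
time_s: 15.65
eef_pos: [0.6408, -0.196, 0.0563]
eef_rot: [0.0, -0.213, 0.977, -0.001]
wrist_force: [-0.1, -2.9, 3.8]
opening: 0.122
grasp_force: 62.1
```

```bash
python3 go.py
python3 - <<'E'
from lev import *
c=ctrl.camera("side");np.savez("side9.npz",**c);print(lev(c),nrm(c))
E
```

```text
t 15.65 p [ 0.6408 -0.196   0.0563] psi 114.59 z [ 0.0012 -0.0017 -1.    ] q [-0.47  0.54  1.46 -0.    1.14 -2.47] open 10.420684978834101 gf 62.110276222229004 F [-0.1 -2.9  3.8]
{'cross': (13, (array([-7.1,  4.2]), np.float64(-1.4)), 0, None), 'long': (19, (array([-12.1,  29.5]), np.float64(8.7)), 13, array([1.7, 5.5]))} (499, 'tilt x,y', np.float64(0.002), np.float64(0.004))
```

Request:
jog_arm:
  series:
    - [[0, 0, 0, 0, 0, -0.1, 0], [0, 0, 0, 0, 0, -0.1, 0], [0, 0, 0, 0, 0, 0, 0], [0, 0, 0, 0, 0, 0, 35], [0, 0, 0, 0, 0, 0, 45], [0, 0, 0, 0, 0, 0, 45], [0, 0, -5, 0, 0, 0, 45], [0, 0, -20, 0, 0, 0, 45], [0, 0, -30, 0, 0, 0, 45], [0, 0, -30, 0, 0, 0, 45]]

```text
time_s: 16.7
eef_pos: [0.64, -0.1944, 0.1411]
eef_rot: [-0.0, -0.309, 0.951, 0.001]
wrist_force: [0.3, -0.9, -0.1]
opening: 0.53
grasp_force: 0.0
```

```bash
python3 go.py .57 -.09 .14 82 10 .503 .0064 .11 38.6 10
```

```text
t 16.7 p [ 0.64   -0.1944  0.1411] psi 125.96 z [-1.2e-03  9.0e-04 -1.0e+00] q [-0.47  0.45  1.41  0.    1.29 -2.67] open 45.28360962661736 gf 0.0 F [ 0.3 -0.9 -0.1]
10 rows: [3.9, 12.27, 0.12] [0.0001, -0.0001, 0.0767]
10 rows: [10.65, 5.58, 3.0] [0.0, 0.0, 0.0757]
```

Request:
jog_arm:
  series:
    - [[3.9, 12.3, 0, 0, 0, 0.0767, 45], [3.9, 12.3, 0, 0, 0, 0.0767, 45], [3.9, 12.3, 0, 0, 0, 0.0767, 45], [3.9, 12.3, 0, 0, 0, 0.0767, 45], [3.9, 12.3, 0, 0, 0, 0.0767, 45], [3.9, 12.3, 0, 0, 0, 0.0767, 45], [3.9, 12.3, 0, 0, 0, 0.0767, 45], [3.9, 12.3, 0, 0, 0, 0.0767, 45], [3.9, 12.3, 0, 0, 0, 0.0767, 45], [3.9, 12.3, 0, 0, 0, 0.0767, 45]]

```text
time_s: 17.7
eef_pos: [0.57, -0.0896, 0.1408]
eef_rot: [0.0, 0.071, 0.997, 0.0]
wrist_force: [0.1, 0.0, -0.2]
opening: 0.527
grasp_force: 0.0
```

Request:
jog_arm:
  series:
    - [[10.6, 5.6, 3, 0, 0, 0.0757, 45], [10.6, 5.6, 3, 0, 0, 0.0757, 45], [10.6, 5.6, 3, 0, 0, 0.0757, 45], [10.6, 5.6, 3, 0, 0, 0.0757, 45], [10.6, 5.6, 3, 0, 0, 0.0757, 45], [10.6, 5.6, 3, 0, 0, 0.0757, 45], [10.6, 5.6, 3, 0, 0, 0.0757, 45], [10.6, 5.6, 3, 0, 0, 0.0757, 45], [10.6, 5.6, 3, 0, 0, 0.0757, 45], [10.6, 5.6, 3, 0, 0, 0.0757, 45]]

```text
time_s: 18.7
eef_pos: [0.5034, 0.0066, 0.1107]
eef_rot: [0.0, 0.435, 0.901, 0.0]
wrist_force: [0.1, 0.2, -0.2]
opening: 0.524
grasp_force: 0.0
```

```bash
python3 go.py .503 .0064 .055 38.6 5
python3 - <<'E'
from lev import *
for n in "top","side":
    c=ctrl.camera(n);np.savez(n+"10.npz",**c);print(n,lev(c),nrm(c))
E
```

```text
t 18.7 p [0.5034 0.0066 0.1107] psi 38.45 z [ 2.e-04  1.e-04 -1.e+00] q [-0.22  0.14  1.87  0.    1.13 -0.89] open 44.72901680360016 gf 0.0 F [ 0.1  0.2 -0.2]
5 rows: [0.03, -0.09, 11.15] [0.0, -0.0, -0.0005]
top {'cross': (71, (array([-22.4,  20.6]), np.float64(-0.9)), 3, array([4.1, 0.7])), 'long': (66, (array([-21.8,  29.6]), np.float64(3.9)), 6, array([1.1, 0.4]))} (334, 'tilt x,y', np.float64(0.0069), np.float64(0.0022))
side {'cross': (13, (array([-7.1,  4.2]), np.float64(-1.4)), 0, None), 'long': (18, (array([-8.5, 29.5]), np.float64(10.5)), 11, array([1.6, 5.6]))} (455, 'tilt x,y', np.float64(-0.0019), np.float64(-0.0022))
```

Request:
jog_arm:
  series:
    - [[0, 0, 14, 0, 0, 0, 45], [0, 0, 14, 0, 0, 0, 45], [0, 0, 14, 0, 0, 0, 45], [0, 0, 10, 0, 0, 0, 45], [0, 0, 3, 0, 0, 0, 45], [0, 0, 0, 0, 0, 0, 0], [0, 0, 0, 0, 0, 0, 0], [0, 0, 0, 0, 0, 0, 0], [0, 0, 0, 0, 0, 0, 0], [0, 0, 0, 0, 0, 0, 0]]

```text
time_s: 19.8
eef_pos: [0.5032, 0.0053, 0.0561]
eef_rot: [-0.0, 0.433, 0.902, -0.001]
wrist_force: [-4.5, -3.6, 2.1]
opening: 0.117
grasp_force: 61.3
```

Request:
jog_arm:
  series:
    - [[0, 0, 0, 0, 0, -0.1, 0], [0, 0, 0, 0, 0, -0.1, 0], [0, 0, 0, 0, 0, -0.1, 0], [0, 0, 0, 0, 0, -0.1, 0], [0, 0, 0, 0, 0, -0.1, 0], [0, 0, 0, 0, 0, 0, 0], [0, 0, 0, 0, 0, 0, 0], [0, 0, 0, 0, 0, 0, 0], [0, 0, 0, 0, 0, 0, 0], [0, 0, 0, 0, 0, 0, 0]]

```text
time_s: 20.8
eef_pos: [0.5031, 0.0052, 0.0561]
eef_rot: [-0.0, 0.196, 0.981, -0.001]
wrist_force: [-4.2, -4.4, 2.1]
opening: 0.126
grasp_force: 61.3
```

```bash
python3 go.py
python3 - <<'E'
from lev import *
for n in "top","side":
    c=ctrl.camera(n);np.savez(n+"11.npz",**c);print(n,lev(c),nrm(c))
    if n=="top":cv2.imwrite("pics/t11.png",cv2.resize(c["frame"][170:260,280:400],None,fx=6.4,fy=6.4,interpolation=2))
E
```

```text
t 20.8 p [0.5031 0.0052 0.0561] psi 67.37 z [-0.0012 -0.0016 -1.    ] q [-0.22  0.23  1.9  -0.    1.02 -1.4 ] open 10.740832127972384 gf 61.3311767578125 F [-4.2 -4.4  2.1]
top {'cross': (69, (array([-22.4,  20.6]), np.float64(-0.9)), 4, array([-1.3, -0.4])), 'long': (64, (array([-21.4,  29.2]), np.float64(3.9)), 4, array([0.5, 0.5]))} (369, 'tilt x,y', np.float64(0.0043), np.float64(0.0054))
side {'cross': (10, (array([-11. ,   4.3]), np.float64(-3.3)), 3, array([-2.8,  3.8])), 'long': (13, (array([15.8, 29.6]), np.float64(22.7)), 6, array([3.3, 7.6]))} (422, 'tilt x,y', np.float64(-0.0225), np.float64(-0.0041))
```

View pics/t11.png

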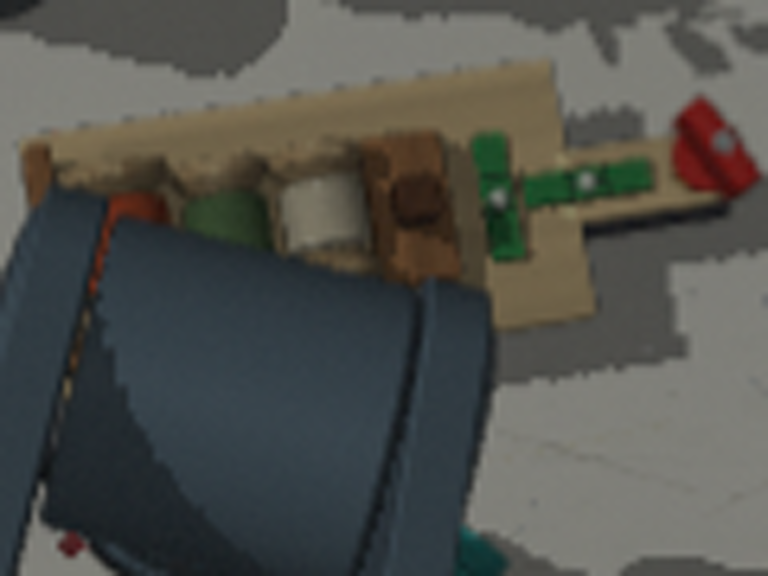

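Request:
jog_arm:
  series:
    - [[0, 0, 0, 0, 0, 0, 30], [0, 0, 0, 0, 0, 0, 45], [0, 0, 0, 0, 0, 0, 45], [0, 0, 0, 0, 0, 0, 45], [0, 0, -5, 0, 0, 0, 45], [0, 0, -20, 0, 0, 0, 45], [0, 0, -30, 0, 0, 0, 45], [0, 0, -30, 0, 0, 0, 45], [0, 0, 0, 0, 0, 0, 45], [0, 0, 0, 0, 0, 0, 45]]

```text
time_s: 21.9
eef_pos: [0.5043, 0.0059, 0.1414]
eef_rot: [0.001, 0.197, 0.98, -0.0]
wrist_force: [-0.4, -1.0, 0.3]
opening: 0.529
grasp_force: 0.0
```

Request:
jog_arm:
  series:
    - [[0, 0, 0, 0, 0, 0, 45], [0, 0, 0, 0, 0, 0, 45], [0, 0, 0, 0, 0, 0, 45], [0, 0, 0, 0, 0, 0, 45], [0, 0, 0, 0, 0, 0, 45], [0, 0, 0, 0, 0, 0, 45], [0, 0, 0, 0, 0, 0, 45], [0, 0, 0, 0, 0, 0, 45], [0, 0, 0, 0, 0, 0, 45], [0, 0, 0, 0, 0, 0, 45]]

```text
time_s: 22.9
eef_pos: [0.5037, 0.006, 0.1405]
eef_rot: [-0.0, 0.197, 0.98, 0.0]
wrist_force: [-1.2, -0.8, 0.2]
opening: 0.53
grasp_force: 0.0
```

Run:
```python
from lev import *
for n in "top","side":
    c=ctrl.camera(n);print(n,lev(c),nrm(c));P=cloud(c);hsv=cv2.cvtColor(c["frame"],cv2.COLOR_BGR2HSV)
    b=np.dstack([(P[...,:2]-MID)@X,(P[...,:2]-MID)@Y,P[...,2]])
    q=b[(b[...,2]>.056)&(b[...,2]<.1)&(abs(b[...,0])<.04)&(b[...,1]<-.027)&(b[...,1]>-.065)];print(len(q),cv2.minAreaRect((q[:,:2]*1000).astype(np.float32)) if len(q)>5 else'')
    for nm,lo,hi in(("orange",(3,150,60),(14,255,255)),("green",(45,60,30),(85,255,200))):
        m=(cv2.inRange(hsv,lo,hi)>0)&(b[...,2]>.065)&(abs(b[...,0])<.04)&(b[...,1]>-.03)&(b[...,1]<.09);print(nm,m.sum(),np.median(b[m],0).round(3))
```

```text
top {'cross': (46, (array([-10.3,  20.9]), np.float64(5.3)), 6, array([-0.1, -0.6])), 'long': (64, (array([-21.4,  29.2]), np.float64(3.9)), 5, array([ 0.8, -0. ]))} (308, 'tilt x,y', np.float64(-0.0084), np.float64(-0.0033))
160 ((10.027214050292969, -42.173065185546875), (36.72787094116211, 29.741588592529297), 1.9225537776947021)
orange 12 [0.002 0.074 0.082]
green 0 [nan nan nan]
side {'cross': (11, (array([-13.2,   4.3]), np.float64(-4.5)), 4, array([-10.1,   0.6])), 'long': (17, (array([-8.5, 29.5]), np.float64(10.5)), 11, array([1.6, 5.6]))} (516, 'tilt x,y', np.float64(-0.0141), np.float64(-0.0011))
89 ((0.3692150115966797, -41.687644958496094), (27.826862335205078, 54.555137634277344), 88.77043151855469)
orange 180 [-0.     0.079  0.08 ]
green 32 [-0.001  0.034  0.078]
  return _methods._mean(a, axis=axis, dtype=dtype,
  ret = um.true_divide(
```

```bash
python3 -c "
from bench import ctrl
print(ctrl.hand_in())"
```

```text
the job is handed in; nothing more can be done
None
```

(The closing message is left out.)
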